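# Shim the rocking bench supply

## Robot

A 7-joint arm with a two-finger parallel gripper is mounted at the origin on a cart in front of the work surface, level with it; the furniture and walls round the work are solid. World frame = base frame: x ahead of the robot, y to its left, z up, the work surface at z = 0. Lengths are in mm, angles in degrees, forces in N, time in s.
With the tool pointing down it reaches from about 400 to 875 mm from the base axis. Payload 6.5 kg.
Tool frame: the origin (TCP) lies at the very end of the fingers, on their centre line; the grasp point (between the pads) lies 19 mm behind it; z points along the fingers, y is the line along which they close (so a half turn about z gives the same grasp; the last joint's range is limited). The gripper opens to 88 mm and grips with 3 to 60 N. Pads are 18 mm wide; open, the fingers measure 123 mm over their backs; the gripper's body (75 mm by 187 mm) begins 45 mm behind the grasp point.
Start: joints at [60.55, 30.733, -0.252, 88.115, 0.149, 61.152, -4.079], TCP at [281.434, -585.905, 238.716] pointing down, gripper open.
Joint ranges: [-154.64, 154.64], [-21.42, 123.67], [-72.66, 72.17], [13.99, 137.28], [-74.86, 254.86], [10.95, 109.41], [-158.01, 158.01]. Speed limits (degrees/s): [136.94, 136.94, 180, 180, 180, 180, 180].

## Interface

Orientations are given as a 3x3 rotation matrix whose columns are the frame's x, y, z axes.
In Python, from cell import r gives the robot as it stands. The module is installed in compiled form; this text tells all that it offers.
- The arm moves only by the tool drive_tool, never from a script. Its arguments are lists of equal length, an entry for each row: "delta_rot": the turn, a rotation vector about the tool's x, y, z in degrees, a list of three; "dp": the shift along the tool's x, y, z in m, a list of three; "jaw": the gripper's target within -1 to 1 (fully open at 1, half-way at 0, shut at -1). In form: {"delta_rot": [[rx, ry, rz], ...], "dp": [[dx, dy, dz], ...], "jaw": [jaw, ...]}. A call has 1 to 20 rows; each row is the pose to reach, as a shift and turn from the pose commanded when the call began, along the tool's axes at that moment; what a row does not reach only later rows make up. A row lasts 1/12 s, in which the tool goes at most 41.7 mm and 7.16 degrees, less where a joint would pass 70% of its speed; a pose out of reach is approached as far as the arm can. A call with a gripper value outside its range is refused whole. The fingers move at their own pace and stop on an object; the grip force is fixed at half the most. Time passes only in rows, so rows that repeat a pose let the fingers close. It gives the time, the measured TCP pose, the force, the opening and the grip force at its end, in the units of the state.
- r.get_state(): the state, without advancing time (a new reading comes with each control period).
- r.grab_frame(name): name is "scene" or "top" or "wrist"; returns a dict with "img" (480x640x3 uint8, red, green, blue), "camera_matrix" (3x3 intrinsics, pixels), "dist_coeffs" ([k1, k2, p1, p2, k3] as OpenCV has them; the pictures are not rectified), "T" (4x4, takes a point from camera to world coordinates). Camera axes: x right, y down, z forward; pixel columns grow to the right and rows downward; lengths in mm; the calibration is good to about 2 mm. A picture is of the moment at which its call begins. There is no depth.
- r.job_done(): hands the job in; it is judged then, once.
Trained networks look in the newest picture that a camera, given by its name, has taken for a name from the list of things; names that differ only in an ending like _2 or _b are one class to them, and where a whole thing is asked for, a point or a joint stands for the part that bears it (a point fixed in the world has none). Each returns a list of dicts, best first, with "score" (0 to 1); they miss things now and then, are a little off and sometimes report something else, mostly with a low value. They report only what shows in the picture. A call takes as long as a camera call. They do not tell look-alikes from the thing itself.
- r.recognise(thing, camera): "centre" ([column, row] in pixels, amid what is visible of it).
- r.masks_of(thing, camera): "region" (480x640 bool, what is visible of it) and "centre" ([column, row] in pixels, amid what is visible of it).
- r.tip_of(thing, camera): "centre" ([column, row] in pixels: a listed point, or the origin of a listed thing).
The state is a dict: "clock": time; "joint_pos": joint angles; "qd": joint speeds; "effort": joint torques, N m; "position": TCP position; "orientation": TCP orientation; "ft_force": force on the tool from outside, world axes, zero at the start; "ft_torque": the same for the moment, N m; "grip_width": finger opening in mm; "grasp_force": force on a finger pad.
Only numpy, scipy, OpenCV 4.12 (cv2) and the standard library are available. Lean on these libraries where they do the work, as an engineer would, in place of code of your own. Each camera call takes 0.05 s, during which the arm holds its last target. There are 200 camera calls.

## Task

The low bench power supply has lost the rubber pad of its front-left foot, so that corner dips whenever it is touched. Slide the wooden wedge along the table with your fingertips, thin end first, under that foot until it is snug and the supply no longer rocks, then press down firmly for a moment on top of the supply above that foot to prove that it stands steady, and take your hand away. Do not pick the wedge up, do not shove or lift the supply, and leave the other things as they are.

Things in the scene. Friction and masses are not known exactly. Their poses are not given: they have to be found in the camera images.
- supply: low grey bench power supply, about 2.3 kg, 200 (its x, to the back) x 220 (its y, to the left) x 80 mm high with feet; origin: centre of its footprint at table level. Black front panel at -x, knobs stand out 22 mm. Underside 18 mm above the table. Three of the four corner feet have rubber pads. It stands level on these, but 2 to 3 N over the bare foot tips it about 0.06 rad.
- short_foot (a point): centre of the flat round underside, 18 mm in diameter, of the bare front-left foot: 7 mm above the table while the supply is level, at (-82, +92, 7) mm in the supply's frame, 18 mm in from the supply's front and left side
- corner_top (a point): point on the flat top of the supply straight above the bare foot, 80 mm above the table, at (-82, +92, 80) mm in the supply's frame; the place to press
- wedge: plain wooden wedge, 120 (its x) x 44 mm, 0.06 kg; origin: centre of its underside; x points to the thin end. Thickness grows evenly from 2 mm at the thin end to 16 mm at the upright butt (x = -60 mm). It meets the bare foot when its centre is at x = +26 mm in the wedge's frame, and jams: free sliding takes about 1 N, 3 mm past first touch 5 N, and from about 8 N the whole supply slides along.
- solder_reel: reel of solder standing on its flange, 62 mm in diameter, 39 mm high, origin at the centre of its underside; leave alone
- tape_roll: roll of black tape lying flat, 55 mm in diameter, 19 mm high, origin at the centre of its underside; leave alone
- screwdriver_small: small black-handled screwdriver, 136 x 13 mm, lying on the rear right of the supply's top; leave alone
There are look-alikes about, which are no part of the job. Of the things that look like the wedge, take the one that is farthest to the robot's right at the start.

How it is judged:
By the outcome, as a careful person would: the job done as asked, in the order asked, and still so for the second after the job is handed in, with the robot touching nothing.
It also fails if it takes over 61 s, if anything falls off the work surface, if the arm or the gripper's body presses on something with over 40 N, if the wrist force passes 120 N, or if a joint passes its speed limit or range.

## Working session

There is one attempt and no reset: what is moved stays moved. The work goes in short steps, Python scripts to look and compute and a tool call to move; the robot and the scene stay as the last step left them, time stands still between calls to the robot, and variables do not carry over. Pictures are saved under pics/ and viewed, at most 10 in all, crops included, and the job is handed in when it is done.

Besides the shell and the picture viewer there is one more tool, called after "Emit:" by a JSON object that holds its "api" and its "payload", one argument or row to a line. drive_tool: Moves the arm, as the interface text tells. Its arguments: {"type":"object","properties":{"delta_rot":{"type":"array","items":{"type":"array","items":{"type":"number"}}},"dp":{"type":"array","items":{"type":"array","items":{"type":"number"}}},"jaw":{"type":"array","items":{"type":"number"}}},"required":["delta_rot","dp","jaw"]}

```bash
mkdir -p pics
cat > h.py <<'E'
import numpy as np, cv2
from cell import r
def cast(f,px,z):
    p=cv2.undistortPoints(np.array(px,float).reshape(-1,1,2),f["camera_matrix"],np.array(f["dist_coeffs"],float)).reshape(-1,2)
    d=np.c_[p,np.ones(len(p))]@f["T"][:3,:3].T; o=f["T"][:3,3]
    return o+d*((z-o[2])/d[:,2])[:,None]
def proj(f,P):
    T=np.linalg.inv(f["T"]); rv=cv2.Rodrigues(T[:3,:3])[0]
    return cv2.projectPoints(np.array(P,float).reshape(-1,1,3),rv,T[:3,3],f["camera_matrix"],np.array(f["dist_coeffs"],float))[0].reshape(-1,2)
def save(im,n): cv2.imwrite("pics/"+n,cv2.cvtColor(im,cv2.COLOR_RGB2BGR))
E
python3 - <<'E'
from h import *
np.set_printoptions(precision=1,suppress=True)
for c in ["top","scene"]:
    f=r.grab_frame(c); save(f["img"],c+"0.png"); print(c,f["T"][:3,3],f["T"][:3,2])
    for t,z in [("wedge",0),("short_foot",7),("corner_top",80),("supply",0),("solder_reel",0),("tape_roll",0)]:
        for d in r.tip_of(t,c): print(t,round(d["score"],2),np.array(d["centre"]),cast(f,d["centre"],z)[0])
    for d in r.masks_of("wedge",c):
        m=d["region"].astype(np.uint8); cs=max(cv2.findContours(m,0,2)[0],key=cv2.contourArea)
        print("mask",round(d["score"],2),m.sum(),cv2.minAreaRect(cs), cast(f,cv2.boxPoints(cv2.minAreaRect(cs)),8)[:,:2].tolist())
E
```

```text
top [ 564.5 -158.1 1308.1] [ 0. -0. -1.]
wedge 0.6 [208.7 301.4] [473.1  59.8   0. ]
wedge 0.58 [283.4 254.7] [ 581.9 -106.2    0. ]
short_foot 0.78 [341.9 255.6] [ 582.5 -238.2    7. ]
corner_top 0.69 [346.  259.1] [ 574.2 -242.6   80. ]
supply 0.65 [378.6 222.7] [ 659.1 -320.9    0. ]
solder_reel 0.82 [304.4 173.6] [ 767.6 -149.7    0. ]
tape_roll 0.85 [247.  180.7] [748.4 -19.4   0. ]
tape_roll 0.17 [341.  255.7] [ 582.3 -236.6    0. ]
mask 0.93 1034 ((210.03448486328125, 302.4137878417969), (53.108863830566406, 20.42648696899414), 21.801406860351562) [[470.8270304214557, 119.38357622359578], [513.6399484370103, 103.51291783934502], [471.9694673467785, -8.353808005917585], [429.2766829963308, 7.592931500639992]]
mask 0.92 1021 ((279.5400390625, 254.78001403808594), (20.364673614501953, 53.1744270324707), 81.8698959350586) [[594.2977861326681, -35.12739647402394], [613.7089213130176, -153.08479892971118], [568.5078706421756, -160.52021730669236], [549.1858140225172, -42.73031702777675]]
scene [ 68.2 515.4 443.7] [ 0.6 -0.7 -0.4]
wedge 0.73 [298.3 354.6] [480.6  50.1   0. ]
wedge 0.
[... 546 characters left out ...]
08088911], [613.973615132127, -185.7409987692315], [547.0424217918589, -135.8577646206179], [547.1593762611988, -4.768103384221035]]
mask 0.92 2143 ((299.82574462890625, 355.3766784667969), (28.008638381958008, 90.03038024902344), 66.25050354003906) [[510.24859866566027, 108.12757559558366], [481.10661285618977, -34.363370838697165], [429.08018464763904, 7.456262283758349], [461.2519155182081, 136.4771162970822]]
mask 0.33 7947 ((350.0643310546875, 220.26473999023438), (141.62046813964844, 76.92262268066406), 12.90740966796875) [[764.4473173084724, -194.6374989906335], [1106.794679155029, -624.1107938250856], [657.7134444416154, -637.2306723973699], [480.95770005677906, -252.67574385457488]]
```

Run:
```python
from h import *
np.set_printoptions(precision=1,suppress=True)
a=cv2.imread("pics/top0.png");cv2.imwrite("pics/topc.png",cv2.resize(a[140:340,170:450],None,fx=2.85,fy=2.85,interpolation=cv2.INTER_CUBIC))
b=cv2.imread("pics/scene0.png");cv2.imwrite("pics/scenec.png",cv2.resize(b[160:400,180:460],None,fx=2.5,fy=2.5,interpolation=cv2.INTER_CUBIC))
f=r.grab_frame("top")
# supply top outline
for d in r.masks_of("supply","top")[:1]:
    m=d["region"].astype(np.uint8); cs=max(cv2.findContours(m,0,2)[0],key=cv2.contourArea)
    q=cv2.minAreaRect(cs); print(d["score"],q,cast(f,cv2.boxPoints(q),80))
```

```text
0.64 ((385.8180236816406, 223.583740234375), (103.33263397216797, 103.09588623046875), 88.49256896972656) [[ 757.2 -211.3   80. ]
 [ 768.6 -433.6   80. ]
 [ 546.6 -441.5   80. ]
 [ 536.7 -221.2   80. ]]
```

View pics/topc.png

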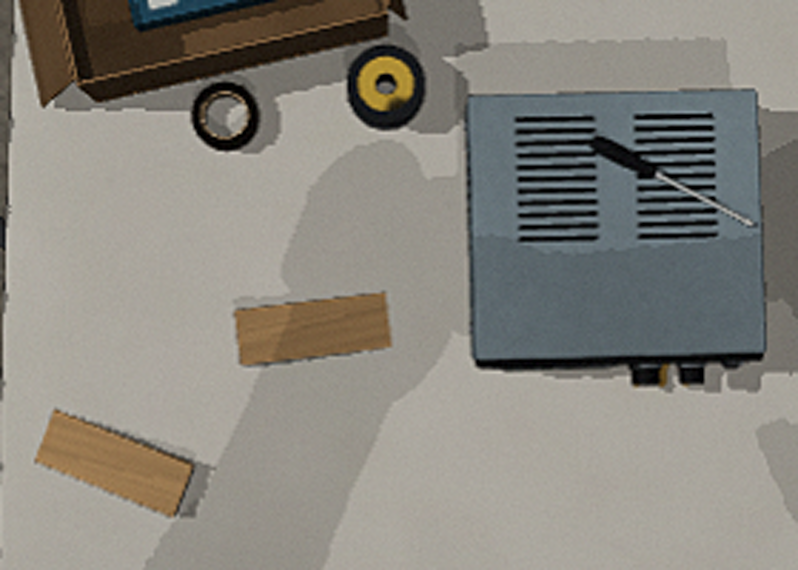

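View pics/scenec.png

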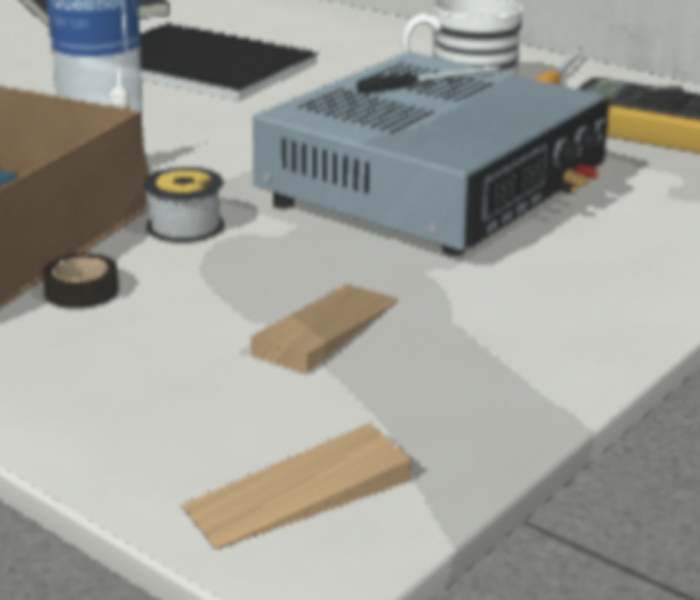

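The wedge class appears twice: one at top px (210,302), world (472,57), and one at (280,255), world (582,-98), with its thin end towards the supply. The second is farther to the robot's right, so it is the one meant; the enlarged crop shows it at (312,328). The foot is near (578.5,-238.5) and the supply's yaw is about 1°. I'll first push the wedge's +x side to line it up, then push the butt.

```bash
cat >> h.py <<'E'
def go(p,yaw_of_y,s=None):
    """print dp (m, tool axes) and rotvec (deg) to reach p with tool down and tool y at given world angle"""
    from scipy.spatial.transform import Rotation as Ro
    s=s or r.get_state(); R=np.array(s["orientation"]); a=np.radians(yaw_of_y)
    y=np.array([np.cos(a),np.sin(a),0])
    if y@R[:,1]<0: y=-y
    z=np.array([0,0,-1.]); D=np.c_[np.cross(y,z),y,z]
    print("dp",np.round(R.T@(np.array(p)-s["position"])/1000,4),"rot",np.round(Ro.from_matrix(R.T@D).as_rotvec(degrees=True),2))
E
python3 - <<'E'
from h import *
s=r.get_state(); print(np.round(s["orientation"],3),s["position"],s["ft_force"],s["clock"],s["grip_width"])
go([645,-98,150],91.2); go([645,-98,6],91.2)
E
```

```text
[[ 0.901  0.433 -0.   ]
 [ 0.433 -0.901 -0.   ]
 [-0.     0.    -1.   ]] [ 281.42833437 -585.91076807  238.7185404 ] [-0.38844012 -0.60842484  0.59859279] 0.9 87.74136668111655
dp [ 0.539  -0.2824  0.0887] rot [ 0.    0.   24.46]
dp [ 0.539  -0.2824  0.2327] rot [ 0.    0.   24.46]
```

Emit:
{"api": "drive_tool", "payload": {
  "delta_rot": [
    [0,0,24.5],
    [0,0,24.5],
    [0,0,24.5],
    [0,0,24.5],
    [0,0,24.5],
    [0,0,24.5],
    [0,0,24.5],
    [0,0,24.5],
    [0,0,24.5],
    [0,0,24.5],
    [0,0,24.5],
    [0,0,24.5],
    [0,0,24.5],
    [0,0,24.5],
    [0,0,24.5],
    [0,0,24.5],
    [0,0,24.5],
    [0,0,24.5],
    [0,0,24.5],
    [0,0,24.5]
  ],
  "dp": [
    [0.539,-0.2824,0.0],
    [0.539,-0.2824,0.0],
    [0.539,-0.2824,0.0],
    [0.539,-0.2824,0.0],
    [0.539,-0.2824,0.0],
    [0.539,-0.2824,0.0],
    [0.539,-0.2824,0.0],
    [0.539,-0.2824,0.0],
    [0.539,-0.2824,0.0],
    [0.539,-0.2824,0.0],
    [0.539,-0.2824,0.0],
    [0.539,-0.2824,0.0],
    [0.539,-0.2824,0.0],
    [0.539,-0.2824,0.0],
    [0.539,-0.2824,0.0],
    [0.539,-0.2824,0.0],
    [0.539,-0.2824,0.05],
    [0.539,-0.2824,0.08],
    [0.539,-0.2824,0.08],
    [0.539,-0.2824,0.08]
  ],
  "jaw": [0.36,0.36,0.36,0.36,0.36,0.36,0.36,0.36,0.36,0.36,0.36,0.36,0.36,0.36,0.36,0.36,0.36,0.36,0.36,0.36]
}}

```text
clock: 2.57
position: [643.3, -98.4, 157.4]
orientation: [[1.0, 0.02, -0.005], [0.02, -1.0, 0.0], [-0.005, -0.0, -1.0]]
ft_force: [0.8, -0.3, 0.9]
grip_width: 60.0
grasp_force: 0.0
```

Run:
```python
from h import *
np.set_printoptions(precision=1,suppress=True)
for c in ["wrist","scene"]:
    f=r.grab_frame(c); save(f["img"],c+"1.png")
    for t,z in [("wedge",0),("short_foot",7),("corner_top",80)]:
        for d in r.tip_of(t,c): print(c,t,round(d["score"],2),np.array(d["centre"]),cast(f,d["centre"],z)[0])
    if c=="wrist":
      for d in r.masks_of("wedge",c):
        m=d["region"].astype(np.uint8); cs=max(cv2.findContours(m,0,2)[0],key=cv2.contourArea)
        q=cv2.boxPoints(cv2.minAreaRect(cs));print("mask",round(d["score"],2),m.sum(),q,cast(f,q,8)[:,:2])
go([645,-98,6],91.2)
```

```text
wrist wedge 0.61 [324.8 282.6] [584.2 -97.9   0. ]
wrist short_foot 0.62 [496.4 290.9] [ 581.8 -238.5    7. ]
mask 0.65 8003 [[243.1 267.5]
 [394.4 242.3]
 [403.7 298.4]
 [252.4 323.6]] [[ 599.5  -33.1]
 [ 622.8 -151. ]
 [ 574.8 -162.1]
 [ 549.3  -38.4]]
mask 0.5 176 [[197.8 431.4]
 [205.4 411.3]
 [213.5 414.3]
 [205.9 434.5]] [[431.3  18.9]
 [455.9   9.4]
 [452.7   2.1]
 [428.   11.5]]
scene wedge 0.72 [310.  289.6] [ 588.8 -103.3    0. ]
scene wedge 0.7 [298.2 355.4] [479.5  51.6   0. ]
scene short_foot 0.63 [361.8 261.1] [ 577.9 -240.1    7. ]
scene corner_top 0.75 [362.9 224. ] [ 580.8 -242.6   80. ]
dp [-0.  -0.   0.2] rot [ 0.  -0.1 -0. ]
```

View pics/wrist1.png

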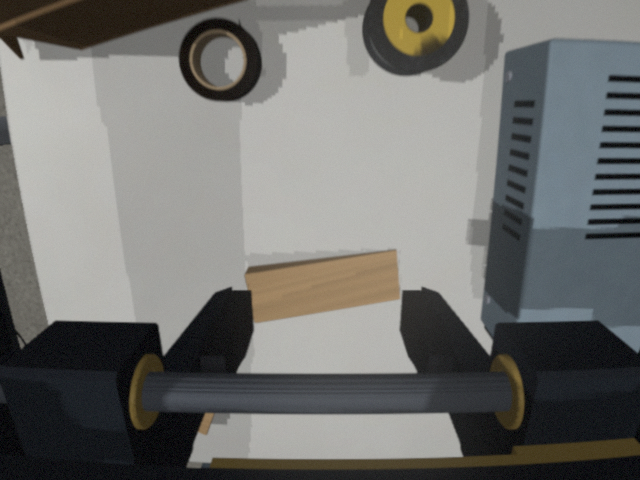

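The wrist view shows the wedge at px (325,283) with its thin end to the right, towards the supply. It lies on the -x side of the fingers, with clear table under the tool. I'll go down and push it sideways into line.

Emit:
{"api": "drive_tool", "payload": {
  "delta_rot": [
    [0,0,0],
    [0,0,0],
    [0,0,0],
    [0,0,0],
    [0,0,0],
    [0,0,0],
    [0,0,0],
    [0,0,0],
    [0,0,0],
    [0,0,0],
    [0,0,0],
    [0,0,0],
    [0,0,0],
    [0,0,0],
    [0,0,0],
    [0,0,0],
    [0,0,0],
    [0,0,0],
    [0,0,0],
    [0,0,0]
  ],
  "dp": [
    [0,0,0.04],
    [0,0,0.08],
    [0,0,0.12],
    [0,0,0.14],
    [0,0,0.15],
    [0,0,0.152],
    [0,0,0.152],
    [-0.005,0,0.152],
    [-0.01,0,0.152],
    [-0.015,0,0.152],
    [-0.018,0,0.152],
    [-0.02,0,0.152],
    [-0.022,0,0.152],
    [-0.024,0,0.152],
    [-0.026,0,0.152],
    [-0.028,0,0.152],
    [-0.03,0,0.152],
    [-0.032,0,0.152],
    [-0.034,0,0.152],
    [-0.034,0,0.152]
  ],
  "jaw": [0.36,0.36,0.36,0.36,0.36,0.36,0.36,0.36,0.36,0.36,0.36,0.36,0.36,0.36,0.36,0.36,0.36,0.36,0.36,0.36]
}}

```text
clock: 4.68
position: [610.6, -98.6, 6.7]
orientation: [[1.0, 0.02, -0.0], [0.02, -1.0, 0.0], [-0.0, -0.0, -1.0]]
ft_force: [0.3, 0.4, -0.7]
grip_width: 59.6
grasp_force: 0.0
```

Run:
```python
from h import *
np.set_printoptions(precision=1,suppress=True)
print(r.get_state()["position"])
for c in ["wrist","scene","top"]:
    f=r.grab_frame(c); save(f["img"],c+"2.png")
    for t,z in [("wedge",0),("short_foot",7)]:
        for d in r.tip_of(t,c): print(c,t,round(d["score"],2),np.array(d["centre"]),cast(f,d["centre"],z)[0])
    for d in r.masks_of("wedge",c):
        m=d["region"].astype(np.uint8); cs=max(cv2.findContours(m,0,2)[0],key=cv2.contourArea)
        q=cv2.boxPoints(cv2.minAreaRect(cs));print("mask",round(d["score"],2),m.sum(),cast(f,q,8)[:,:2].ravel())
```

```text
[610.6 -98.6   6.7]
wrist wedge 0.92 [325.6 360.4] [582.6 -98.4   0. ]
mask 0.62 10835 [ 611.2  -61.9  614.1 -133.6  582.3 -137.2  579.2  -60.5]
scene wedge 0.96 [309.1 289.4] [ 590.4 -102.8    0. ]
scene wedge 0.74 [299.  353.3] [481.9  47.2   0. ]
scene short_foot 0.67 [253.7 250.1] [ 766.4 -144.1    7. ]
mask 0.77 1071 [ 604.1  -40.2  608.1 -181.9  542.8 -132.3  545.4   -4.9]
mask 0.75 2083 [517.5 103.3 478.  -31.2 429.9  10.5 470.8 132.8]
top wedge 0.88 [210.5 299.3] [477.9  55.9   0. ]
top short_foot 0.69 [343.2 257.4] [ 578.5 -241.2    7. ]
mask 0.88 915 [471.  120.4 513.2 105.1 477.2   6.  435.1  21.4]
mask 0.68 9899 [ 771.3 -215.7  780.1 -452.1  544.1 -457.2  536.9 -223. ]
mask 0.38 37 [ 575.  -139.5  575.4 -157.5  566.4 -157.6  566.1 -139.7]
```

View pics/wrist2.png

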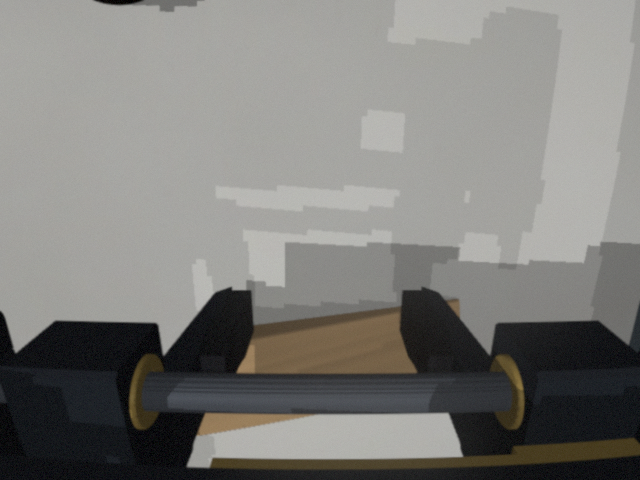

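The wrist view shows the wedge still turned about 7°: its edge runs from (252,325) to (458,300), and the thin-end finger is above it. At z = 6.7 the finger passed over the thin end. I'll back off, go lower and push again.

Emit:
{"api": "drive_tool", "payload": {
  "delta_rot": [
    [0,0,0],
    [0,0,0],
    [0,0,0],
    [0,0,0],
    [0,0,0],
    [0,0,0],
    [0,0,0],
    [0,0,0],
    [0,0,0],
    [0,0,0],
    [0,0,0],
    [0,0,0],
    [0,0,0],
    [0,0,0],
    [0,0,0],
    [0,0,0],
    [0,0,0],
    [0,0,0],
    [0,0,0],
    [0,0,0]
  ],
  "dp": [
    [0,0,-0.01],
    [0.01,0,-0.01],
    [0.028,0,-0.01],
    [0.028,0,-0.005],
    [0.028,0,0.003],
    [0.028,0,0.0052],
    [0.022,0,0.0052],
    [0.018,0,0.0052],
    [0.015,0,0.0052],
    [0.013,0,0.0052],
    [0.011,0,0.0052],
    [0.009,0,0.0052],
    [0.007,0,0.0052],
    [0.005,0,0.0052],
    [0.003,0,0.0052],
    [0.001,0,0.0052],
    [-0.001,0,0.0052],
    [-0.003,0,0.0052],
    [-0.004,0,0.0052],
    [-0.004,0,0.0052]
  ],
  "jaw": [0.36,0.36,0.36,0.36,0.36,0.36,0.36,0.36,0.36,0.36,0.36,0.36,0.36,0.36,0.36,0.36,0.36,0.36,0.36,0.36]
}}

```text
clock: 6.95
position: [606.7, -98.7, 1.5]
orientation: [[1.0, 0.02, -0.0], [0.02, -1.0, 0.0], [-0.0, -0.0, -1.0]]
ft_force: [0.7, -0.6, -0.0]
grip_width: 60.2
grasp_force: 0.0
```

Run:
```python
from h import *
np.set_printoptions(precision=1,suppress=True)
s=r.get_state();print(s["position"],s["ft_force"])
f=r.grab_frame("wrist"); save(f["img"],"wrist3.png")
for d in r.tip_of("wedge","wrist"): print(round(d["score"],2),np.array(d["centre"]),cast(f,d["centre"],0)[0])
```

```text
[606.7 -98.7   1.5] [ 0.7 -0.6 -0. ]
0.75 [315.1 376.2] [574.1 -94.    0. ]
```

View pics/wrist3.png

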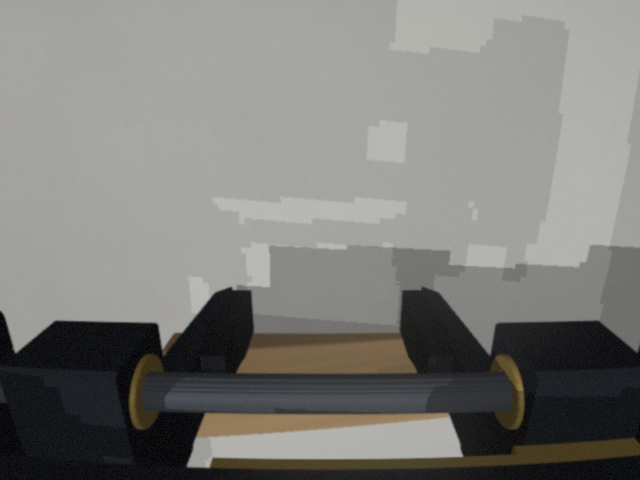

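The wrist view shows the wedge's edge level along row 333 against both fingers, so it is aligned. Next I'll back off, rise and turn the tool to go behind the butt.

Emit:
{"api": "drive_tool", "payload": {
  "delta_rot": [
    [0,0,0],
    [0,0,0],
    [0,0,0],
    [0,0,7],
    [0,0,14],
    [0,0,21],
    [0,0,28],
    [0,0,35],
    [0,0,42],
    [0,0,49],
    [0,0,56],
    [0,0,63],
    [0,0,70],
    [0,0,77],
    [0,0,84],
    [0,0,90],
    [0,0,90],
    [0,0,90],
    [0,0,90],
    [0,0,90]
  ],
  "dp": [
    [0.012,0,0],
    [0.015,0,-0.03],
    [0.015,0,-0.07],
    [0.01,0,-0.11],
    [0,-0.02,-0.14],
    [-0.02,-0.05,-0.15],
    [-0.03,-0.08,-0.15],
    [-0.03,-0.099,-0.15],
    [-0.03,-0.099,-0.15],
    [-0.03,-0.099,-0.15],
    [-0.03,-0.099,-0.15],
    [-0.03,-0.099,-0.15],
    [-0.03,-0.099,-0.15],
    [-0.03,-0.099,-0.15],
    [-0.03,-0.099,-0.15],
    [-0.03,-0.099,-0.15],
    [-0.03,-0.099,-0.15],
    [-0.03,-0.099,-0.15],
    [-0.03,-0.099,-0.15],
    [-0.03,-0.099,-0.15]
  ],
  "jaw": [0.36,0.36,0.36,0,-0.86,-0.86,-0.86,-0.86,-0.86,-0.86,-0.86,-0.86,-0.86,-0.86,-0.86,-0.86,-0.86,-0.86,-0.86,-0.86]
}}

```text
clock: 8.72
position: [574.7, -0.0, 151.2]
orientation: [[0.023, -1.0, -0.001], [-1.0, -0.023, 0.002], [-0.002, 0.001, -1.0]]
ft_force: [-0.3, -0.1, -0.5]
grip_width: 6.2
grasp_force: 0.0
```

Run:
```python
from h import *
np.set_printoptions(precision=1,suppress=True)
s=r.get_state();print(s["position"],s["ft_force"],s["joint_pos"])
for c in ["wrist","scene","top"]:
    f=r.grab_frame(c); save(f["img"],c+"4.png")
    for t,z in [("wedge",0),("short_foot",7),("corner_top",80)]:
        for d in r.tip_of(t,c): print(c,t,round(d["score"],2),np.array(d["centre"]),cast(f,d["centre"],z)[0])
    for d in r.masks_of("wedge",c):
        m=d["region"].astype(np.uint8); cs=max(cv2.findContours(m,0,2)[0],key=cv2.contourArea)
        q=cv2.boxPoints(cv2.minAreaRect(cs));print("mask",round(d["score"],2),m.sum(),cast(f,q,8)[:,:2].ravel())
```

```text
[574.7  -0.  151.2] [-0.3 -0.1 -0.5] [ -33.4   35.4   40.1  105.6  -29.3   49.9 -157.7]
wrist wedge 0.83 [327.7  85.5] [576.3 -92.9   0. ]
wrist wedge 0.65 [448.  285.5] [475.4  57.2   0. ]
mask 0.81 6675 [512.5  86.7 476.7 -11.2 430.6   9.3 463.2 112.7]
mask 0.61 11141 [ 596.8 -145.9  553.3 -147.   548.3  -34.8  596.2  -33.8]
scene wedge 0.74 [298.8 357.2] [476.1  54.2   0. ]
scene wedge 0.6 [313.7 291.5] [ 579.7 -102.3    0. ]
scene short_foot 0.66 [363.4 260.3] [ 577.6 -244.9    7. ]
scene corner_top 0.71 [359.4 223.6] [ 586.7 -240.    80. ]
scene corner_top 0.68 [361.6 258.5] [ 498.3 -121.3   80. ]
scene corner_top 0.56 [312.4 289.8] [492.    6.5  80. ]
mask 0.92 2166 [514.5 105.4 479.3 -34.3 428.1   8.7 465.6 135.2]
mask 0.55 1121 [ 602.9  -40.2  595.7 -184.5  534.6 -133.8  547.    -3.7]
top wedge 0.74 [210.2 300.5] [475.2  56.5   0. ]
top wedge 0.56 [280.2 258.3] [573.6 -99.1   0. ]
top wedge 0.25 [246.2 180.4] [749.1 -17.6   0. ]
top corner_top 0.58 [343.2 260.3] [ 571.5 -236.6   80. ]
mask 0.62 242 [458.8  61.9 460.2  -0.8 433.4  -1.5 432.   61.2]
mask 0.56 1117 [ 593.1  -35.7  595.6 -154.8  548.4 -155.8  546.   -36.8]
mask 0.28 9987 [ 768.8 -212.3  782.8 -450.2  545.  -460.5  532.6 -224.7]
```

View pics/wrist4.png

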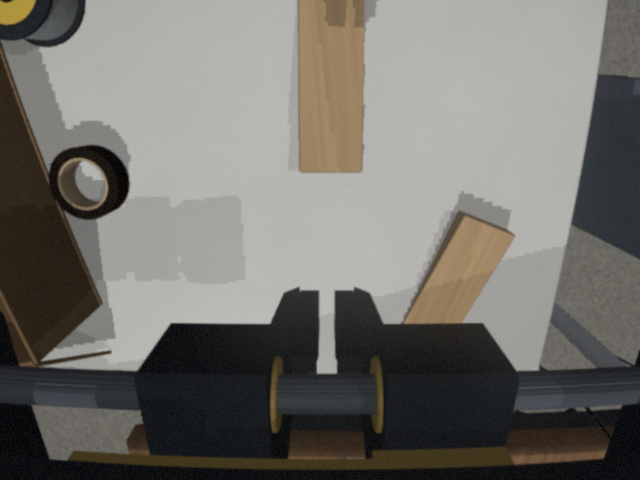

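The wrist view shows the wedge straight, with its butt at px (332,172), and the other wedge at (455,270). Joint 7 is at its limit, so I'll turn the tool half a turn back; the grasp line stays the same.

Emit:
{"api": "drive_tool", "payload": {
  "delta_rot": [
    [0,0,-7],
    [0,0,-14],
    [0,0,-21],
    [0,0,-28],
    [0,0,-35],
    [0,0,-42],
    [0,0,-49],
    [0,0,-56],
    [0,0,-63],
    [0,0,-70],
    [0,0,-77],
    [0,0,-84],
    [0,0,-91],
    [0,0,-98],
    [0,0,-105],
    [0,0,-112],
    [0,0,-119],
    [0,0,-126],
    [0,0,-133],
    [0,0,-140]
  ],
  "dp": [
    [0,0.003,0],
    [0,0.003,0],
    [0,0.003,0],
    [0,0.003,0],
    [0,0.003,0],
    [0,0.003,0],
    [0,0.003,0],
    [0,0.003,0],
    [0,0.003,0],
    [0,0.003,0],
    [0,0.003,0],
    [0,0.003,0],
    [0,0.003,0],
    [0,0.003,0],
    [0,0.003,0],
    [0,0.003,0],
    [0,0.003,0],
    [0,0.003,0],
    [0,0.003,0],
    [0,0.003,0]
  ],
  "jaw": [-0.86,-0.86,-0.86,-0.86,-0.86,-0.86,-0.86,-0.86,-0.86,-0.86,-0.86,-0.86,-0.86,-0.86,-0.86,-0.86,-0.86,-0.86,-0.86,-0.86]
}}

```text
clock: 11.13
position: [572.0, -0.6, 151.5]
orientation: [[0.623, 0.783, -0.0], [0.783, -0.623, -0.0], [-0.0, 0.0, -1.0]]
ft_force: [-0.0, -0.2, -0.3]
grip_width: 6.5
grasp_force: 0.0
```

Emit:
{"api": "drive_tool", "payload": {
  "delta_rot": [
    [0,0,-7],
    [0,0,-14],
    [0,0,-21],
    [0,0,-28],
    [0,0,-35],
    [0,0,-40],
    [0,0,-40],
    [0,0,-40]
  ],
  "dp": [
    [0,0,0],
    [0,0,0],
    [0,0,0],
    [0,0,0],
    [0,0,0],
    [0,0,0],
    [0,0,0],
    [0,0,0]
  ],
  "jaw": [-0.86,-0.86,-0.86,-0.86,-0.86,-0.86,-0.86,-0.86]
}}

```text
clock: 11.8
position: [572.0, -0.7, 151.4]
orientation: [[-0.017, 1.0, -0.0], [1.0, 0.017, 0.0], [0.0, -0.0, -1.0]]
ft_force: [0.6, -0.2, -0.5]
grip_width: 6.2
grasp_force: 0.0
```

Run:
```python
from h import *
s=r.get_state();print(s["position"],s["ft_force"],np.round(s["joint_pos"],1))
go([571.6,0,3],1.2); go([572.5,-50,3],1.2)
```

```text
[571.96715485  -0.65165366 151.41448941] [ 0.57114767 -0.2170915  -0.53318004] [ -0.7  29.6  -4.9 104.1   3.3  46.5  -6.3]
dp [ 0.0007 -0.0003  0.1484] rot [-0.01 -0.   -0.22]
dp [-0.0494 -0.0003  0.1484] rot [-0.01 -0.   -0.22]
```

Emit:
{"api": "drive_tool", "payload": {
  "delta_rot": [
    [0,0,0],
    [0,0,0],
    [0,0,0],
    [0,0,0],
    [0,0,0],
    [0,0,0],
    [0,0,0],
    [0,0,0],
    [0,0,0],
    [0,0,0],
    [0,0,0],
    [0,0,0],
    [0,0,0],
    [0,0,0],
    [0,0,0],
    [0,0,0],
    [0,0,0],
    [0,0,0],
    [0,0,0],
    [0,0,0]
  ],
  "dp": [
    [0,0,0.04],
    [0,0,0.08],
    [0,0,0.12],
    [0,0,0.14],
    [0,0,0.147],
    [0,0,0.147],
    [-0.01,0,0.147],
    [-0.018,0,0.147],
    [-0.022,0,0.147],
    [-0.025,0,0.147],
    [-0.028,0,0.147],
    [-0.032,0,0.147],
    [-0.036,0,0.147],
    [-0.04,0,0.147],
    [-0.045,0,0.147],
    [-0.05,0,0.147],
    [-0.055,0,0.147],
    [-0.06,0,0.147],
    [-0.065,0,0.147],
    [-0.07,0,0.147]
  ],
  "jaw": [-0.86,-0.86,-0.86,-0.86,-0.86,-0.86,-0.86,-0.86,-0.86,-0.86,-0.86,-0.86,-0.86,-0.86,-0.86,-0.86,-0.86,-0.86,-0.86,-0.86]
}}

```text
clock: 13.47
position: [573.3, -71.0, 4.4]
orientation: [[-0.02, 1.0, -0.0], [1.0, 0.02, -0.0], [-0.0, -0.0, -1.0]]
ft_force: [-0.8, 1.1, 0.9]
grip_width: 5.9
grasp_force: 0.4
```

Emit:
{"api": "drive_tool", "payload": {
  "delta_rot": [
    [0,0,0],
    [0,0,0],
    [0,0,0],
    [0,0,0],
    [0,0,0],
    [0,0,0],
    [0,0,0],
    [0,0,0],
    [0,0,0],
    [0,0,0],
    [0,0,0],
    [0,0,0],
    [0,0,0],
    [0,0,0],
    [0,0,0]
  ],
  "dp": [
    [-0.005,0,0],
    [-0.01,0,0],
    [-0.015,0,0],
    [-0.02,0,0],
    [-0.025,0,0],
    [-0.03,0,0],
    [-0.035,0,0],
    [-0.04,0,0],
    [-0.044,0,0],
    [-0.048,0,0],
    [-0.051,0,0],
    [-0.054,0,0],
    [-0.056,0,0],
    [-0.058,0,0],
    [-0.058,0,0]
  ],
  "jaw": [-0.86,-0.86,-0.86,-0.86,-0.86,-0.86,-0.86,-0.86,-0.86,-0.86,-0.86,-0.86,-0.86,-0.86,-0.86]
}}

```text
clock: 14.72
position: [574.6, -128.9, 4.5]
orientation: [[-0.02, 1.0, 0.0], [1.0, 0.02, -0.0], [-0.0, 0.0, -1.0]]
ft_force: [-0.2, -0.1, 0.1]
grip_width: 5.9
grasp_force: 0.0
```

Run:
```python
from h import *
np.set_printoptions(precision=1,suppress=True)
s=r.get_state();print(s["position"],s["ft_force"],s["clock"])
f=r.grab_frame("scene"); b=f["img"]
for t,z in [("wedge",0),("short_foot",7),("corner_top",80)]:
    for d in r.tip_of(t,"scene"): print(t,round(d["score"],2),np.array(d["centre"]),cast(f,d["centre"],z)[0])
save(cv2.resize(b[200:320,260:420],None,fx=4.5,fy=4.5,interpolation=cv2.INTER_CUBIC),"scene5.png")
```

```text
[ 574.6 -128.9    4.5] [-0.2 -0.1  0.1] 14.7167
wedge 0.82 [349.6 269.6] [ 582.4 -208.3    0. ]
wedge 0.68 [297.4 356.8] [478.1  54.7   0. ]
short_foot 0.88 [359.5 259.4] [ 585.4 -243.3    7. ]
corner_top 0.64 [364.5 227.4] [ 569.1 -230.9   80. ]
```

View pics/scene5.png

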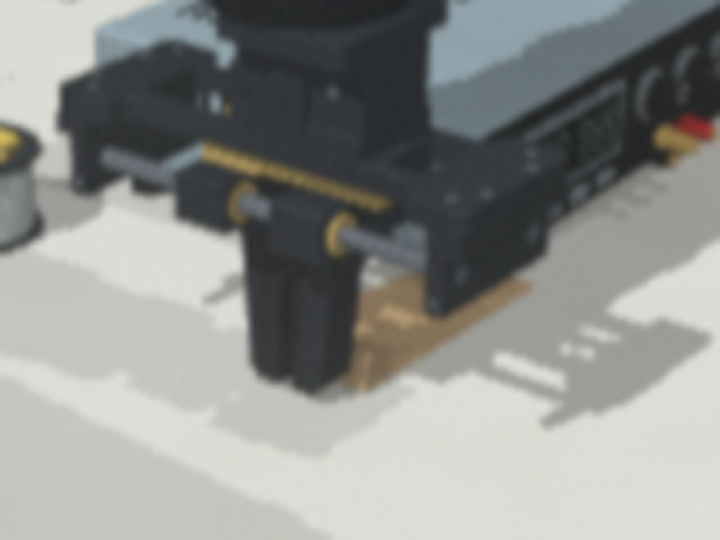

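The scene crop shows the fingertips on the butt at (350,350) and the thin end going under the corner near (530,285), still straight. I'll go on in small steps and watch the force.

Emit:
{"api": "drive_tool", "payload": {
  "delta_rot": [
    [0,0,0],
    [0,0,0],
    [0,0,0],
    [0,0,0],
    [0,0,0],
    [0,0,0],
    [0,0,0]
  ],
  "dp": [
    [-0.002,0,0],
    [-0.004,0,0],
    [-0.006,0,0],
    [-0.008,0,0],
    [-0.01,0,0],
    [-0.011,0,0],
    [-0.011,0,0]
  ],
  "jaw": [-0.86,-0.86,-0.86,-0.86,-0.86,-0.86,-0.86]
}}

```text
clock: 15.5
position: [574.8, -139.9, 4.5]
orientation: [[-0.02, 1.0, -0.0], [1.0, 0.02, -0.0], [-0.0, -0.0, -1.0]]
ft_force: [0.3, -0.4, -0.4]
grip_width: 6.3
grasp_force: 0.0
```

Emit:
{"api": "drive_tool", "payload": {
  "delta_rot": [
    [0,0,0],
    [0,0,0],
    [0,0,0]
  ],
  "dp": [
    [-0.001,0,0],
    [-0.002,0,0],
    [-0.002,0,0]
  ],
  "jaw": [-0.86,-0.86,-0.86]
}}

```text
clock: 15.75
position: [574.9, -141.6, 4.5]
orientation: [[-0.02, 1.0, -0.0], [1.0, 0.02, -0.0], [-0.0, -0.0, -1.0]]
ft_force: [0.4, 0.4, 0.2]
grip_width: 6.2
grasp_force: 0.0
```

Emit:
{"api": "drive_tool", "payload": {
  "delta_rot": [
    [0,0,0],
    [0,0,0]
  ],
  "dp": [
    [-0.001,0,0],
    [-0.001,0,0]
  ],
  "jaw": [-0.86,-0.86]
}}

```text
clock: 15.92
position: [574.9, -142.5, 4.5]
orientation: [[-0.02, 1.0, -0.0], [1.0, 0.02, -0.0], [-0.0, -0.0, -1.0]]
ft_force: [-0.4, -0.6, 0.2]
grip_width: 6.3
grasp_force: 0.0
```

Emit:
{"api": "drive_tool", "payload": {
  "delta_rot": [
    [0,0,0],
    [0,0,0]
  ],
  "dp": [
    [-0.0005,0,0],
    [-0.001,0,0]
  ],
  "jaw": [-0.86,-0.86]
}}

```text
clock: 16.08
position: [574.9, -143.1, 4.5]
orientation: [[-0.02, 1.0, -0.0], [1.0, 0.02, 0.0], [0.0, -0.0, -1.0]]
ft_force: [0.4, 2.0, -0.3]
grip_width: 6.2
grasp_force: 0.7
```

Emit:
{"api": "drive_tool", "payload": {
  "delta_rot": [
    [0,0,0],
    [0,0,0]
  ],
  "dp": [
    [-0.0005,0,0],
    [-0.001,0,0]
  ],
  "jaw": [-0.86,-0.86]
}}

```text
clock: 16.25
position: [574.9, -143.7, 4.5]
orientation: [[-0.021, 1.0, -0.0], [1.0, 0.021, 0.001], [0.001, -0.0, -1.0]]
ft_force: [0.4, 2.9, -0.1]
grip_width: 6.3
grasp_force: 1.5
```

Emit:
{"api": "drive_tool", "payload": {
  "delta_rot": [
    [0,0,0],
    [0,0,0]
  ],
  "dp": [
    [-0.0005,0,0],
    [-0.001,0,0]
  ],
  "jaw": [-0.86,-0.86]
}}

```text
clock: 16.42
position: [574.9, -144.3, 4.5]
orientation: [[-0.021, 1.0, -0.0], [1.0, 0.021, 0.001], [0.001, -0.0, -1.0]]
ft_force: [-0.1, 3.8, 0.7]
grip_width: 6.3
grasp_force: 2.5
```

Contact came at about y = -142.7, close to the expected -144.5. A little further, to about 5 N.

Emit:
{"api": "drive_tool", "payload": {
  "delta_rot": [
    [0,0,0],
    [0,0,0]
  ],
  "dp": [
    [-0.0005,0,0],
    [-0.001,0,0]
  ],
  "jaw": [-0.86,-0.86]
}}

```text
clock: 16.58
position: [575.0, -144.7, 4.5]
orientation: [[-0.021, 1.0, -0.0], [1.0, 0.021, 0.002], [0.002, -0.0, -1.0]]
ft_force: [-0.5, 7.6, 1.9]
grip_width: 6.3
grasp_force: 3.4
```

Emit:
{"api": "drive_tool", "payload": {
  "delta_rot": [
    [0,0,0],
    [0,0,0]
  ],
  "dp": [
    [-0.0005,0,0],
    [-0.0005,0,0]
  ],
  "jaw": [-0.86,-0.86]
}}

```text
clock: 16.75
position: [575.1, -144.9, 4.5]
orientation: [[-0.022, 1.0, -0.0], [1.0, 0.022, 0.002], [0.002, -0.0, -1.0]]
ft_force: [-0.1, 6.7, 3.2]
grip_width: 6.1
grasp_force: 3.4
```

Snug at about 7 N, just under the sliding limit. Backing off, rising and checking.

Emit:
{"api": "drive_tool", "payload": {
  "delta_rot": [
    [0,0,0],
    [0,0,0],
    [0,0,0],
    [0,0,0],
    [0,0,0],
    [0,0,0],
    [0,0,0],
    [0,0,0],
    [0,0,0]
  ],
  "dp": [
    [0.004,0,0],
    [0.015,0,0],
    [0.03,0,0],
    [0.04,0,-0.03],
    [0.04,0,-0.07],
    [0.04,0,-0.11],
    [0.04,0,-0.14],
    [0.04,0,-0.14],
    [0.04,0,-0.14]
  ],
  "jaw": [-0.86,-0.86,-1,-1,-1,-1,-1,-1,-1]
}}

```text
clock: 17.5
position: [575.5, -107.2, 146.4]
orientation: [[-0.02, 1.0, 0.004], [1.0, 0.02, -0.001], [-0.001, 0.004, -1.0]]
ft_force: [0.3, -0.8, -0.9]
grip_width: 0.4
grasp_force: 0.0
```

Run:
```python
from h import *
np.set_printoptions(precision=1,suppress=True)
s=r.get_state();print(s["position"],s["ft_force"],s["clock"])
for c in ["scene","top"]:
    f=r.grab_frame(c); b=f["img"]
    for t,z in [("wedge",0),("short_foot",7),("corner_top",80),("supply",0)]:
        for d in r.tip_of(t,c): print(c,t,round(d["score"],2),np.array(d["centre"]),cast(f,d["centre"],z)[0])
    for d in r.masks_of("wedge",c):
        m=d["region"].astype(np.uint8); cs=max(cv2.findContours(m,0,2)[0],key=cv2.contourArea)
        q=cv2.boxPoints(cv2.minAreaRect(cs));print("mask",round(d["score"],2),m.sum(),cast(f,q,12)[:,:2].ravel())
    if c=="scene": A=cv2.resize(b[200:300,280:440],(640,400),interpolation=cv2.INTER_CUBIC)
    else: B=cv2.resize(b[215:290,250:370],(320,200),interpolation=cv2.INTER_CUBIC)
im=np.zeros((600,640,3),np.uint8); im[:400]=A; im[400:,:320]=B
save(im,"six.png"); go([579,-239.5,110],1.2)
```

```text
[ 575.5 -107.2  146.4] [ 0.3 -0.8 -0.9] 17.5
scene wedge 0.96 [300.9 359.3] [470.7  56.    0. ]
scene wedge 0.62 [353.7 266.2] [ 584.9 -224.6    0. ]
scene short_foot 0.65 [363.4 260.9] [ 576.1 -242.8    7. ]
scene corner_top 0.89 [362.  227.1] [ 573.4 -229.2   80. ]
scene supply 0.93 [351.8 239. ] [ 662.8 -325.4   -0. ]
mask 0.83 750 [ 601.1 -158.2  580.1 -294.8  524.2 -235.2  548.1 -112.1]
mask 0.66 2068 [515.7 106.  474.2 -28.5 425.6  14.4 468.2 136.4]
top wedge 0.72 [209.  301.2] [473.5  59.2   0. ]
top wedge 0.57 [335.1 259.8] [ 572.8 -223.4    0. ]
top short_foot 0.68 [340.1 256.6] [ 580.1 -234.2    7. ]
top corner_top 0.68 [343.  256.5] [ 579.6 -236.1   80. ]
top supply 0.93 [381.1 221.8] [ 661.2 -326.5    0. ]
mask 0.88 1000 [472.5 120.  515.7 102.7 472.7  -4.6 429.6  12.7]
dp [-0.1  0.   0. ] rot [-0. -0. -0.]
```

View pics/six.png

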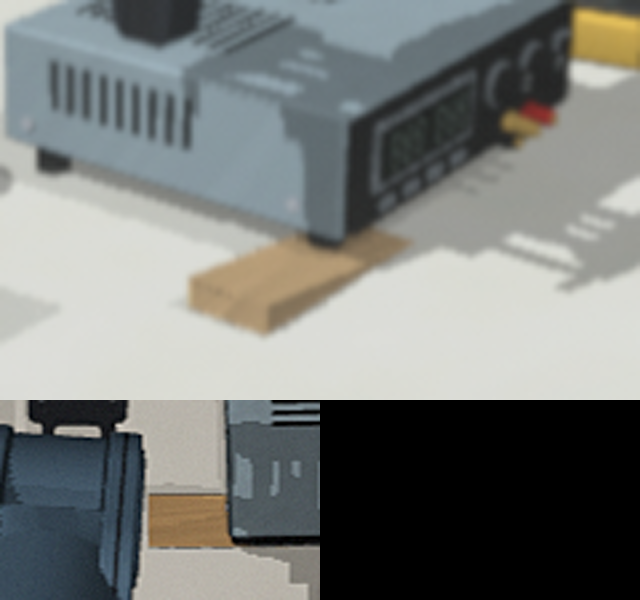

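The scene crop shows the foot at (325,238) standing on the wedge, with the wedge straight. The top inset shows the wedge's front edge about 3 mm past the supply's front, so the foot is centred on it. Now I'll move above corner_top.

Emit:
{"api": "drive_tool", "payload": {
  "delta_rot": [
    [0,0,0],
    [0,0,0],
    [0,0,0],
    [0,0,0],
    [0,0,0],
    [0,0,0],
    [0,0,0],
    [0,0,0],
    [0,0,0],
    [0,0,0],
    [0,0,0],
    [0,0,0]
  ],
  "dp": [
    [-0.035,0.001,0],
    [-0.07,0.001,0],
    [-0.105,0.001,0],
    [-0.132,0.001,0],
    [-0.132,0.001,0.02],
    [-0.132,0.001,0.04],
    [-0.132,0.001,0.054],
    [-0.132,0.001,0.058],
    [-0.132,0.001,0.061],
    [-0.132,0.001,0.063],
    [-0.132,0.001,0.063],
    [-0.132,0.001,0.063]
  ],
  "jaw": [-1,-1,-1,-1,-1,-1,-1,-1,-1,-1,-1,-1]
}}

```text
clock: 19.1
position: [578.5, -238.8, 82.3]
orientation: [[-0.021, 1.0, 0.001], [1.0, 0.021, -0.0], [-0.001, 0.001, -1.0]]
ft_force: [-0.0, -0.6, 0.7]
grip_width: 0.4
grasp_force: 0.0
```

Emit:
{"api": "drive_tool", "payload": {
  "delta_rot": [
    [0,0,0],
    [0,0,0],
    [0,0,0],
    [0,0,0],
    [0,0,0]
  ],
  "dp": [
    [0,0,0.001],
    [0,0,0.002],
    [0,0,0.003],
    [0,0,0.004],
    [0,0,0.004]
  ],
  "jaw": [-1,-1,-1,-1,-1]
}}

```text
clock: 19.52
position: [578.3, -238.9, 80.3]
orientation: [[-0.02, 1.0, 0.001], [1.0, 0.02, -0.0], [-0.0, 0.001, -1.0]]
ft_force: [-6.6, 2.1, 20.8]
grip_width: 0.5
grasp_force: 10.2
```

About 21 N at z = 80.3, and the corner does not dip. I'll hold, then lift straight off.

Emit:
{"api": "drive_tool", "payload": {
  "delta_rot": [
    [0,0,0],
    [0,0,0],
    [0,0,0],
    [0,0,0],
    [0,0,0],
    [0,0,0],
    [0,0,0],
    [0,0,0],
    [0,0,0],
    [0,0,0]
  ],
  "dp": [
    [0,0,0],
    [0,0,0],
    [0,0,0],
    [0,0,0],
    [0,0,0],
    [0,0,0],
    [0,0,0],
    [0,0,0],
    [0,0,0],
    [0,0,0]
  ],
  "jaw": [-1,-1,-1,-1,-1,-1,-1,-1,-1,-1]
}}

```text
clock: 20.35
position: [578.3, -238.9, 80.2]
orientation: [[-0.02, 1.0, 0.001], [1.0, 0.02, -0.0], [-0.0, 0.001, -1.0]]
ft_force: [-7.2, 2.3, 19.9]
grip_width: 0.5
grasp_force: 10.1
```

Emit:
{"api": "drive_tool", "payload": {
  "delta_rot": [
    [0,0,0],
    [0,0,0],
    [0,0,0],
    [0,0,0],
    [0,0,0],
    [0,0,0],
    [0,0,0],
    [0,0,0],
    [0,0,0],
    [0,0,0],
    [0,0,0],
    [0,0,0]
  ],
  "dp": [
    [0,0,-0.003],
    [0,0,-0.006],
    [0,0,-0.02],
    [0,0,-0.05],
    [0,0,-0.09],
    [0,0,-0.12],
    [0.04,0,-0.14],
    [0.08,0,-0.14],
    [0.12,0,-0.14],
    [0.15,0,-0.14],
    [0.15,0,-0.14],
    [0.15,0,-0.14]
  ],
  "jaw": [-1,-1,-1,-1,-1,-1,-1,-1,-1,-1,-1,-1]
}}

```text
clock: 21.35
position: [575.0, -86.6, 218.4]
orientation: [[-0.024, 1.0, 0.001], [1.0, 0.024, 0.0], [0.0, 0.001, -1.0]]
ft_force: [0.0, -1.1, -0.1]
grip_width: 0.3
grasp_force: 0.0
```

Run:
```python
from h import *
np.set_printoptions(precision=1,suppress=True)
s=r.get_state();print(s["position"],s["ft_force"],s["clock"])
for c in ["scene","top"]:
    f=r.grab_frame(c); b=f["img"]
    if c=="scene": A=cv2.resize(b[200:300,280:440],(640,400),interpolation=cv2.INTER_CUBIC)
    else: B=cv2.resize(b[165:290,250:450],(320,200),interpolation=cv2.INTER_CUBIC)
im=np.zeros((600,640,3),np.uint8); im[:400]=A; im[400:,:320]=B
save(im,"seven.png")
```

```text
[575.  -86.6 218.4] [ 0.  -1.1 -0.1] 21.35
```

View pics/seven.png

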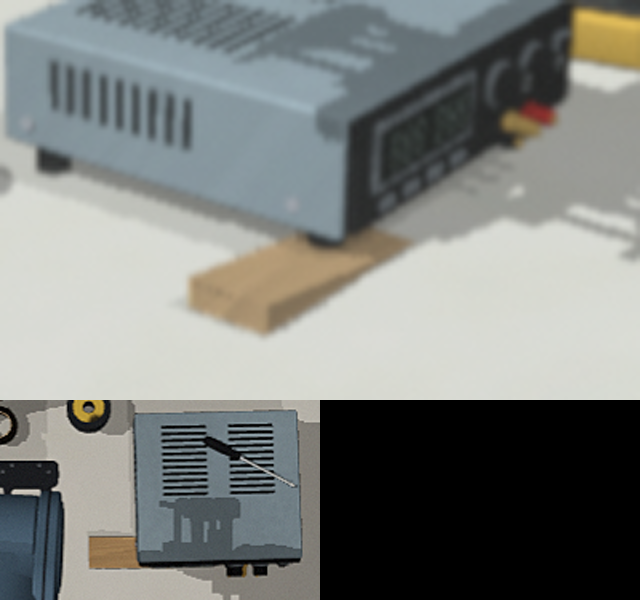

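The wedge, at (270,285) in the crop, and the supply have not moved since before the press, and the screwdriver and reel are in place. The robot is clear, so I'll hand in.

```bash
python3 -c "
from cell import r
print(r.job_done())"
```

```text
the job is handed in; nothing more can be done
None
```

The wedge is snug under the bare front-left foot (pushed in to about 7 N), the corner held about 20 N for nearly a second without dipping, and the job was handed in at about 21 s with the hand clear; the verdict was not shown.

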